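# Gauge the riser blocks with a pin and sort them

## Robot

A 6-joint arm with a two-finger parallel gripper is mounted at the origin on the work surface. World frame = base frame: x ahead of the robot, y to its left, z up, the work surface at z = 0. Lengths are in m, angles in rad, forces in N, time in s.
With the tool pointing down it reaches from about 0.4 to 0.825 m from the base axis. Payload 7 kg.
Tool frame: the origin (TCP) lies at the very end of the fingers, on their centre line; the grasp point (between the pads) lies 19 mm behind it (arm.pinch_z is the z of the grasp point in the tool frame, in m); z points along the fingers, y is the direction in which the jaws open and shut (so a half turn about z gives the same grasp; the last joint's range is limited). The gripper opens to 88 mm and grips with 3 to 60 N. Pads are 19 mm wide; open, the fingers measure 130 mm over their backs; the gripper's body (78 mm by 193 mm) begins 47 mm behind the grasp point.
Start: joints at [-0.947, 0.359, 0.012, 0, -1.224, -0.288], TCP at [0.222, -0.637, 0.227] pointing down, gripper open.
Joint ranges: [-3.07, 3.07], [-1.43, 2.12], [-1.02, 1.25], [-3.03, 1.67], [-3.05, -0], [-3.03, 3.03]. Speed limits (rad/s): [2.39, 2.39, 3.01, 3.14, 3.14, 3.14].

## Interface

Orientations are given as [roll, pitch, yaw] about the fixed x, y, z axes, in that order (R = Rz(yaw) Ry(pitch) Rx(roll)).
In Python, from station import arm gives the robot as it stands.
- The arm moves only by the tool drive_tool, never from a script. Its argument "targets" is a list of rows, each a list of 6 numbers: the shift along the world's x, y, z in units of 0.04 m (1.0 is 0.04 m), then the turn, a rotation vector about the world's x, y, z in units of 6 degrees (1.0 is 6 degrees). In form: [[x, y, z, wx, wy, wz], ...]. A call has 1 to 5 rows; each row shifts and turns the commanded pose from where the row before left it; what a row does not reach is not made up. A row lasts 1/8 s, in which the tool goes at most 62.5 mm and 10.7 degrees, less where a joint would pass 70% of its speed; a pose out of reach is approached as far as the arm can. A call with a number of a shift or a turn outside -1 to 1 is refused whole. A call with a gripper value outside its range is refused whole. "claw" is the opening, from 0 (shut) to 1 (fully open), set as the call begins (left out, the last holds). The fingers move at their own pace and stop on an object; "newtons" is the grip in N (left out, the last holds). Time passes only in rows, so rows that do not move let the fingers close. It gives the time, the measured TCP pose, the force and the opening at its end, in the units of the state.
- arm.get_state(): the state, without advancing time (a new reading comes with each control period).
- arm.grab_frame(name): name is "scene" or "top"; returns (picture, depth): 384x512x3 uint8, red, green, blue; 384x512 float32, m along the optical axis (not along the pixel's ray), 0 where there is no reading.
- arm.get_calibration(name): a dict with "mtx" (3x3 intrinsics, pixels), "origin" and "rotation" of the camera in the world. Camera axes: x right, y up, looking along -z (the intrinsics and any distortion apply to the point x, -y, -z); pixel columns grow to the right and rows downward; lengths in m; the calibration is good to about 2 mm. A picture is of the moment at which its call begins. get_calibration takes no time and is no camera call.
- arm.job_done(): hands the job in, once; it reports no verdict.
Trained networks look in the newest picture that a camera, given by its name, has taken for a name from the list of things; names that differ only in an ending like _2 or _b are one class to them, and where a whole thing is asked for, a point or a joint stands for the part that bears it (a point fixed in the world has none). Each returns a list of dicts, best first, with "score" (0 to 1); they miss things now and then, are a little off and sometimes report something else, mostly with a low value. They report only what shows in the picture. A call takes as long as a camera call. They do not tell look-alikes from the thing itself.
- arm.search_frame(target, camera): "point" ([x, y, z] in m, in the coordinates of the camera as it stood for that picture, good to about 4 mm: the middle of the surface that is visible of it).
- arm.cut_out(target, camera): "pixels" (384x512 bool, what is visible of it).
- arm.landmark_of(target, camera): "point" ([x, y, z] in m, in the coordinates of the camera as it stood for that picture, good to about 4 mm: a listed point, or the origin of a listed thing).
The state is a dict: "t": time; "q": joint angles; "qd": joint speeds; "joint_efforts": joint torques, N m; "eef_pos": TCP position; "ee_rot": TCP orientation; "force": force on the tool from outside, world axes, zero at the start; "moment": the same for the moment, N m; "width": finger opening in m.
Only numpy, scipy, OpenCV 4.12 (cv2) and the standard library are available. Lean on these libraries where they do the work, as an engineer would, in place of code of your own. Each camera call takes 0.05 s, during which the arm holds its last target. There are 200 camera calls.

## Task

Find out which one of the three beech riser blocks takes the gauge pin: gently try the pin, held upright by its grip, in the holes, never forcing it where it will not go. Leave the pin standing fully home, grip down on the block, in the one block that takes it, which stays where it is on the sideboard, and stand the two others upright on the clear part of the steel tray's floor, without disturbing anything else.

Things in the scene. Friction and masses are not known exactly. Their poses are not given: they have to be found in the camera images.
- pin: gauge pin: round steel shank 12 mm thick and 46 mm long with a 3 mm bevel at its tip, under a square aluminium grip 20 x 20 mm and 40 mm high; 90 g. Origin: centre of the grip's underside (the shoulder), where the shank begins; z up towards the top of the grip, x and y square to the grip's faces. Starts upright in the stand, shoulder resting on the stand's top
- block_a: first of three like beech riser blocks, loose, upright on the sideboard: 46 x 46 mm, 56 mm high, about 0.2 kg. Origin: centre of the underside; x, y along its sides, z up. A 14 mm hole opens in the middle of the top. In every block it is 14 mm wide for the first 16 mm; below, it runs on through a sleeve shut up inside (1 mm of play), wide or narrow, which the outside does not show
- block_b: second block, size and origin as block_a. In just one of the three blocks, at random, the sleeve is wide and the pin goes down until its grip rests on the block's top. In the two others a narrow sleeve stops the tip hard about 17 mm below the top, the grip then standing about 29 mm above it
- block_c: third block, size and origin as block_a, to be told from the others only by trying the pin
- stand: dark wooden stand fixed to the sideboard, 60 x 60 mm, 50 mm high, with a 15 mm hole down its middle that holds the pin. Origin: centre of its underside, z up
- tray: rectangular stainless steel tray fixed to the sideboard, 260 mm along its x, 400 mm along its y, walls 4 mm thick and 25 mm high, floor 4 mm thick. Origin: centre of its underside, z up. The half on its -y side (nearer the blocks) is clear, from y = -196 mm to y = +15 mm over the whole width; the other half holds remotes, phone stand and wooden box
- remote_white: white projector remote 150 x 42 x 18 mm, lying in the far-left part of the tray; not part of the job, leave it alone. Origin: centre of its underside
- remote_black: black decoder remote 175 x 44 x 20 mm, lying in the tray along its left wall; not part of the job, leave it alone. Origin: centre of its underside
- phone_stand: orange silicone phone stand, 70 x 60 mm foot, 75 mm high, in the tray; not part of the job, leave it alone. Origin: centre of its underside
- wood_box: wooden box 56 x 56 x 42 mm with a round twist cap (44 mm, 14 mm high) on top, in the tray; not part of the job, leave it alone. Origin: centre of its underside
- screwdriver: screwdriver 150 mm long, lying on the surface between the stand and block_c; not part of the job, leave it alone. Origin: on its length, at its underside
Mind the look-alikes: they are no part of the job. What is shaped like the block_b but purple or yellow is not meant.

How it is judged:
On the way, in this order (a step that is already met when the one before it is completed fails the run):
1. the pin is drawn out of its stand (z of pin in the frame of stand above 0.1 m), for 0.1 s.
2. the pin is fully home in one of the blocks, grip down on its top (((z of pin in the frame of block_a between 0.053 and 0.059 m and x of pin in the frame of block_a between -0.004 and 0.004 m and y of pin in the frame of block_a between -0.004 and 0.004 m and angle between pin's own z axis and vertical below 0.12 rad) or (z of pin in the frame of block_b between 0.053 and 0.059 m and x of pin in the frame of block_b between -0.004 and 0.004 m and y of pin in the frame of block_b between -0.004 and 0.004 m and angle between pin's own z axis and vertical below 0.12 rad) or (z of pin in the frame of block_c between 0.053 and 0.059 m and x of pin in the frame of block_c between -0.004 and 0.004 m and y of pin in the frame of block_c between -0.004 and 0.004 m and angle between pin's own z axis and vertical below 0.12 rad))), for 0.2 s.
At the end, for the whole second after the job is handed in: Pin upright, its shoulder down on the top of one block (within 3 mm; 4 mm off centre at most); that block upright on the sideboard within 50 mm of its start; both other blocks upright on the tray floor (centres 20 mm inside its edges); all at rest ((((z of pin in the frame of block_a between 0.053 and 0.059 m and x of pin in the frame of block_a between -0.004 and 0.004 m and y of pin in the frame of block_a between -0.004 and 0.004 m and angle between pin's own z axis and vertical below 0.12 rad) and angle between block_a's own z axis and vertical below 0.08 rad and height (world z) of block_a below 0.005 m and distance of block_a from where it was at the start of the episode below 0.05 m and linear speed of pin below 0.02 m/s and (x of block_b in the frame of tray between -0.11 and 0.11 m and y of block_b in the frame of tray between -0.18 and 0.18 m and z of block_b in the frame of tray below 0.008 m and angle between block_b's own z axis and vertical below 0.08 rad and linear speed of block_b below 0.02 m/s) and (x of block_c in the frame of tray between -0.11 and 0.11 m and y of block_c in the frame of tray between -0.18 and 0.18 m and z of block_c in the frame of tray below 0.008 m and angle between block_c's own z axis and vertical below 0.08 rad and linear speed of block_c below 0.02 m/s)) or ((z of pin in the frame of block_b between 0.053 and 0.059 m and x of pin in the frame of block_b between -0.004 and 0.004 m and y of pin in the frame of block_b between -0.004 and 0.004 m and angle between pin's own z axis and vertical below 0.12 rad) and angle between block_b's own z axis and vertical below 0.08 rad and height (world z) of block_b below 0.005 m and distance of block_b from where it was at the start of the episode below 0.05 m and linear speed of pin below 0.02 m/s and (x of block_a in the frame of tray between -0.11 and 0.11 m and y of block_a in the frame of tray between -0.18 and 0.18 m and z of block_a in the frame of tray below 0.008 m and angle between block_a's own z axis and vertical below 0.08 rad and linear speed of block_a below 0.02 m/s) and (x of block_c in the frame of tray between -0.11 and 0.11 m and y of block_c in the frame of tray between -0.18 and 0.18 m and z of block_c in the frame of tray below 0.008 m and angle between block_c's own z axis and vertical below 0.08 rad and linear speed of block_c below 0.02 m/s)) or ((z of pin in the frame of block_c between 0.053 and 0.059 m and x of pin in the frame of block_c between -0.004 and 0.004 m and y of pin in the frame of block_c between -0.004 and 0.004 m and angle between pin's own z axis and vertical below 0.12 rad) and angle between block_c's own z axis and vertical below 0.08 rad and height (world z) of block_c below 0.005 m and distance of block_c from where it was at the start of the episode below 0.05 m and linear speed of pin below 0.02 m/s and (x of block_a in the frame of tray between -0.11 and 0.11 m and y of block_a in the frame of tray between -0.18 and 0.18 m and z of block_a in the frame of tray below 0.008 m and angle between block_a's own z axis and vertical below 0.08 rad and linear speed of block_a below 0.02 m/s) and (x of block_b in the frame of tray between -0.11 and 0.11 m and y of block_b in the frame of tray between -0.18 and 0.18 m and z of block_b in the frame of tray below 0.008 m and angle between block_b's own z axis and vertical below 0.08 rad and linear speed of block_b below 0.02 m/s)))); the robot touches nothing.
It fails at once if the pin is forced: it presses on a block or on the sleeve inside with more than 40 N (contact force between pin and block_a above 40 N or contact force between pin and block_b above 40 N or contact force between pin and block_c above 40 N or contact force between pin and sleeve_1 above 40 N or contact force between pin and sleeve_2 above 40 N or contact force between pin and sleeve_3 above 40 N).
It fails at once if a remote, the phone stand or the wooden box in the tray is moved more than 25 mm or tipped (distance of any of remote_white, remote_black, phone_stand, wood_box from where it was at the start of the episode above 0.025 m or angle between any of remote_white, remote_black, phone_stand, wood_box's own z axis and vertical above 0.4 rad).
It fails at once if the bowl, the mug or the screwdriver is moved more than 25 mm or tipped (distance of any of bowl, cup, screwdriver from where it was at the start of the episode above 0.025 m or angle between any of bowl, cup's own z axis and vertical above 0.4 rad).
It also fails if it takes over 72 s, if anything falls off the work surface, if the arm or the gripper's body presses on something with over 40 N, if the wrist force passes 120 N, or if a joint passes its speed limit or range.

## Working session

There is one attempt and no reset: what is moved stays moved. The work goes in short steps, Python scripts to look and compute and a tool call to move; the robot and the scene stay as the last step left them, time stands still between calls to the robot, and variables do not carry over. Pictures are saved under pics/ and viewed, about 8 in all and at most 12, crops included, and the job is handed in when it is done.

Besides the shell and the picture viewer there is one more tool, called after "Emit:" in YAML: its name, and indented under it one key for each argument. drive_tool: Moves the arm, as the interface text tells. Shifts and turns lie within -1 to 1; 1 stands for 0.04 m of shift or 6 degrees of turn. Its arguments: {"type":"object","properties":{"targets":{"type":"array"},"claw":{"type":"number"},"newtons":{"type":"number"}},"required":["targets"]}

```bash
mkdir -p pics; ls
cat > h.py <<'E'
import numpy as np, cv2
from station import arm
def cal(n):
    c=arm.get_calibration(n); return np.array(c["mtx"]),np.array(c["origin"]),np.array(c["rotation"])
def cloud(n,d):
    K,o,R=cal(n); v,u=np.mgrid[:d.shape[0],:d.shape[1]]
    p=np.stack([(u-K[0,2])/K[0,0]*d,-(v-K[1,2])/K[1,1]*d,-d],-1)
    return p@R.T+o
def w(n,p):
    K,o,R=cal(n); return R@np.array(p)+o
def px(n,P):
    K,o,R=cal(n); c=R.T@(np.array(P)-o); return K[0,0]*c[0]/-c[2]+K[0,2], K[1,1]*-c[1]/-c[2]+K[1,2]
E
python3 - <<'E'
from h import *
ims=[]
for n in ["top","scene"]:
    im,d=arm.grab_frame(n); np.savez(n+"0.npz",im=im,d=d); ims.append(im)
    c=arm.get_calibration(n); print(n,c)
    for t in ["pin","block_a","stand","tray","screwdriver"]:
        for r in arm.landmark_of(t,n)[:6]: P=w(n,r["point"]); print(t,round(r["score"],2),P.round(3),np.round(px(n,P)))
    cv2.imwrite(f"pics/{n}0.png",cv2.cvtColor(cv2.resize(im,(800,600)),cv2.COLOR_RGB2BGR))
s=arm.get_state();print(s)
E
```

```text
pics
top {'mtx': array([[376.45111482,   0.        , 255.6334712 ],
       [  0.        , 376.45111482, 187.90069429],
       [  0.        ,   0.        ,   1.        ]]), 'origin': array([0.45330367, 0.14571441, 1.15281552]), 'rotation': array([ 0.12209452, -0.00761868, -1.54666298])}Traceback (most recent call last):
  File "<stdin>", line 7, in <module>
  File "h.py", line 12, in px
    K,o,R=cal(n); c=R.T@(np.array(P)-o); return K[0,0]*c[0]/-c[2]+K[0,2], K[1,1]*-c[1]/-c[2]+K[1,2]
                                                       ~^^^
IndexError: invalid index to scalar variable.
```

```bash
sed -i 's/np.array(c\["rotation"\])/Rot.from_euler("xyz",c["rotation"]).as_matrix()/; 1a from scipy.spatial.transform import Rotation as Rot' h.py
python3 - <<'E'
from h import *
for n in ["top","scene"]:
    im,d=arm.grab_frame(n); np.savez(n+"0.npz",im=im,d=d)
    print(n,arm.get_calibration(n))
    for t in ["pin","block_a","stand","tray","screwdriver"]:
        for r in arm.landmark_of(t,n)[:6]: P=w(n,r["point"]); print(t,round(r["score"],2),P.round(3),np.round(px(n,P)))
    cv2.imwrite(f"pics/{n}0.png",cv2.cvtColor(cv2.resize(im,(800,600)),cv2.COLOR_RGB2BGR))
print(arm.get_state(), arm.pinch_z)
E
```

```text
top {'mtx': array([[376.45111482,   0.        , 255.6334712 ],
       [  0.        , 376.45111482, 187.90069429],
       [  0.        ,   0.        ,   1.        ]]), 'origin': array([0.45330367, 0.14571441, 1.15281552]), 'rotation': array([ 0.12209452, -0.00761868, -1.54666298])}
pin 0.6 [ 0.438 -0.011  0.051] [307. 241.]
block_a 0.9 [ 0.676 -0.133  0.001] [344. 164.]
block_a 0.86 [ 0.552 -0.043  0.   ] [315. 203.]
block_a 0.73 [ 0.522 -0.297  0.001] [398. 215.]
block_a 0.69 [0.586 0.063 0.001] [281. 191.]
block_a 0.56 [ 0.727 -0.04  -0.001] [314. 148.]
stand 0.84 [ 0.442 -0.012 -0.003] [304. 239.]
tray 0.57 [0.48  0.446 0.004] [154. 223.]
screwdriver 0.67 [ 0.498 -0.132  0.003] [344. 222.]
scene {'mtx': array([[387.82423399,   0.        , 253.10373508],
       [  0.        , 387.82423399, 191.71400824],
       [  0.        ,   0.        ,   1.        ]]), 'origin': array([1.38290672, 0.33370159, 0.7772648 ]), 'rotation': array([ 0.85030362, -0.02060347,  1.80882433])}
pin 0.59 [ 0.444 -0.007  0.048] [214. 157.]
block_a 0.7 [ 0.523 -0.29  -0.003] [123. 170.]
block_a 0.66 [ 0.697 -0.
[... 356 characters left out ...]
rewdriver 0.45 [ 0.5   -0.13  -0.005] [172. 175.]
{'t': 0.7, 'q': array([-9.46923895e-01,  3.58565500e-01,  1.18988386e-02, -4.18540967e-06,
       -1.22412897e+00, -2.88070685e-01]), 'qd': array([-0.00034517,  0.00087115,  0.00063396,  0.00131328,  0.00012803,
        0.0012087 ]), 'joint_efforts': array([ 7.22199184e-04, -5.82165241e+01,  2.93256176e+01,  7.00155169e+00,
        1.25587775e-02, -8.26261862e-05]), 'eef_pos': array([ 0.22238044, -0.63727938,  0.22658231]), 'ee_rot': array([ 3.14159220e+00,  3.97265796e-06, -2.80579233e+00]), 'force': array([ 0.41796666, -0.54223706, -1.24333844]), 'moment': array([-0.0102079 , -0.00383741,  0.01244462]), 'width': 0.08776458375303763} -0.0188
```

View pics/top0.png

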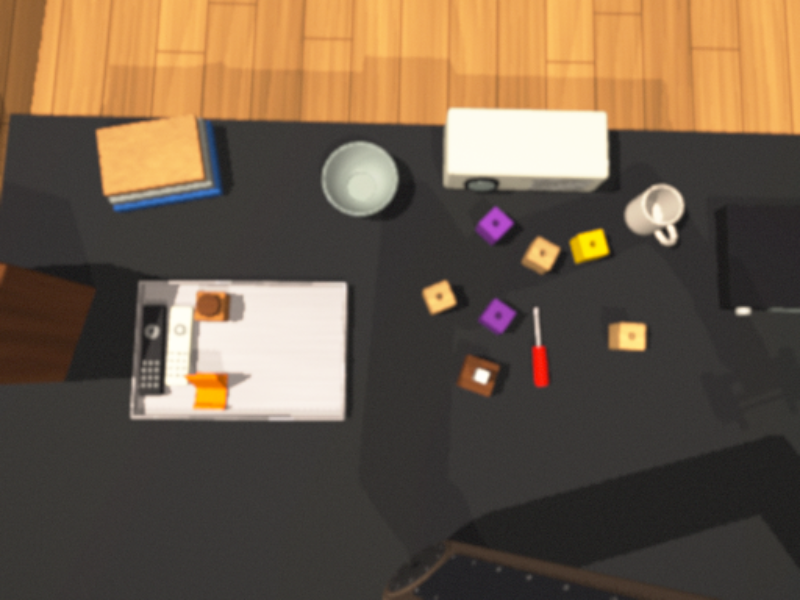

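View pics/scene0.png

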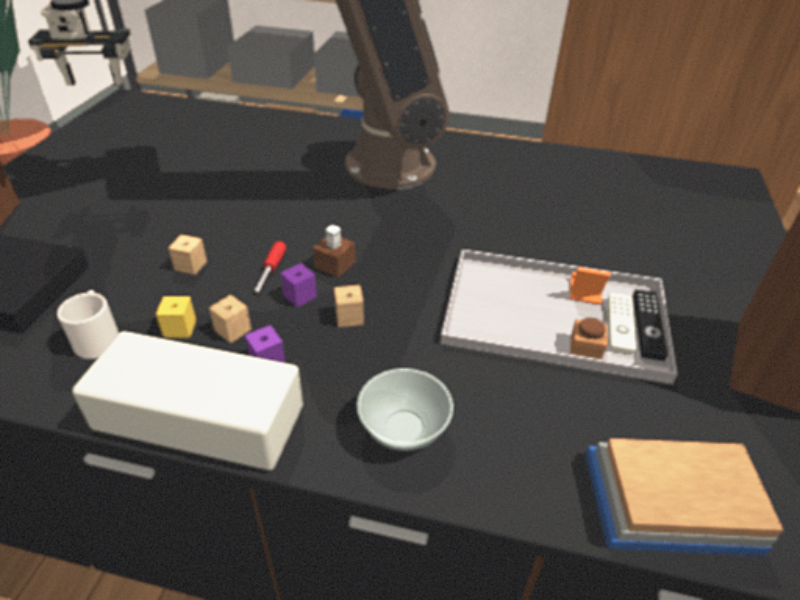

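Top view (512-px frame): the beech blocks are at about (281,190), (346,163) and (402,216). The two purple ones (317,144 and 318,202) and the yellow one (377,157) are look-alikes by colour, so not meant. The pin stands in the stand at (308,241), and the clear half of the tray is on the right. Next I measure the tops from both views.

Run:
```python
from h import *
obj={"b1":(.586,.066,.03,.05),"b2":(.676,-.133,.03,.05),"b3":(.522,-.293,.03,.05),"stand":(.441,-.011,.045,.042),"pin":(.441,-.011,.025,.08),"pur1":(.727,-.04,.04,.05),"pur2":(.552,-.043,.035,.05),"yel":(.695,-.222,.04,.05)}
for n in ["top","scene"]:
    z=np.load(n+"0.npz"); P=cloud(n,z["d"]); ok=z["d"]>0
    for k,(x,y,r,h) in obj.items():
        m=ok&(np.hypot(P[...,0]-x,P[...,1]-y)<r+.02)&(P[...,2]>h-.01)
        if k=="stand": m&=P[...,2]<.065
        q=P[m]; 
        if len(q)<5: print(n,k,len(q)); continue
        zt=np.median(np.sort(q[:,2])[-max(5,len(q)//2):]); t=q[abs(q[:,2]-zt)<.006]
        if k=="stand": t=t[:]
        R=cv2.minAreaRect((t[:,:2]*1000).astype(np.float32))
        print(n,k,len(t),"z",zt.round(4),"mean",t[:,:2].mean(0).round(4),"rect",np.round(R[0],1),np.round(R[1],1),round(R[2],1))
    # tray walls, projector, mug
    for k,(x0,x1,y0,y1,h) in {"tray":(.3,.65,.2,.7,.015),"proj":(.74,1.0,-.3,.1,.06),"mug":(.62,.85,-.45,-.27,.03),"bowl":(.62,.9,.13,.33,.02)}.items():
        q=P[ok&(P[...,0]>x0)&(P[...,0]<x1)&(P[...,1]>y0)&(P[...,1]<y1)&(P[...,2]>h)&(P[...,2]<.2)]
        if k=="tray": q=q[q[:,2]<.032]
        R=cv2.minAreaRect((q[:,:2]*1000).astype(np.float32)); print(n,k,len(q),"zmax",np.percentile(q[:,2],98).round(3),np.percentile(q,[1,99],axis=0).round(3)[:,:2].tolist(),np.round(R[0],1),np.round(R[1],1),round(R[2],1))
a=np.load("top0.npz")["im"]; 
cv2.imwrite("pics/crop1.png",cv2.cvtColor(cv2.resize(a[130:260,260:430],None,fx=4.7,fy=4.6,interpolation=cv2.INTER_CUBIC),cv2.COLOR_RGB2BGR))
```

```text
top b1 225 z 0.0576 mean [0.5865 0.0666] rect [586.6  66.5] [46.1 46.3] 23.1
top b2 230 z 0.0576 mean [ 0.674  -0.1289] rect [ 674.  -128.6] [46.8 46.9] 63.9
top b3 242 z 0.0571 mean [ 0.5215 -0.2941] rect [ 521.1 -295. ] [49.1 45.8] 87.6
top stand 364 z 0.0516 mean [ 0.4408 -0.0083] rect [441.1  -9.1] [59.9 59.8] 71.9
top pin 53 z 0.0909 mean [ 0.4407 -0.009 ] rect [440.8  -9. ] [19.7 19.4] 71.1
top pur1 219 z 0.0575 mean [ 0.7308 -0.0375] rect [730.6 -37.6] [44.7 46.2] 45.9
top pur2 230 z 0.058 mean [ 0.5535 -0.0442] rect [553.1 -44.4] [46.1 45.8] 54.7
top yel 231 z 0.0574 mean [ 0.6943 -0.2237] rect [ 694.7 -223.7] [46.2 47.6] 14.9
top tray 2530 zmax 0.028 [[0.349, 0.244], [0.61, 0.643]] [479.4 444.1] [259.3 402.9] 1.3
top proj 4834 zmax 0.107 [[0.804, -0.235], [0.937, 0.059]] [846.6 -91. ] [186.  301.3] 0.3
top mug 595 zmax 0.088 [[0.702, -0.382], [0.801, -0.308]] [ 758.4 -356.1] [101.7  75.9] 55.9
top bowl 1007 zmax 0.063 [[0.742, 0.156], [0.879, 0.292]] [810.7 224.5] [141.6 141.1] 1.4
scene b1 189 z 0.0556 mean [0.5893 0.0691] rect [588.6  68.8] [48.8 46. ] 22.6
scene b2 216 z 
[... 233 characters left out ...]
4
scene pin 35 z 0.0889 mean [ 0.4432 -0.0068] rect [442.5  -8.1] [20.9 21.6] 74.1
scene pur1 240 z 0.0556 mean [ 0.7325 -0.0362] rect [730.5 -37.5] [50.7 46.4] 46.6
scene pur2 180 z 0.0554 mean [ 0.5558 -0.0422] rect [553.9 -42.4] [48.6 47.7] 56.3
scene yel 210 z 0.0553 mean [ 0.6969 -0.2213] rect [ 695.4 -222.2] [48.8 47. ] 14.4
scene tray 2450 zmax 0.027 [[0.348, 0.247], [0.612, 0.644]] [479.4 445.5] [266.9 400.6] 0.9
scene proj 7083 zmax 0.104 [[0.815, -0.232], [0.941, 0.061]] [877.  -88.2] [299.4 131.7] 89.9
scene mug 939 zmax 0.085 [[0.73, -0.38], [0.805, -0.306]] [ 764.6 -348.9] [93.  74.8] 58.4
scene bowl 1501 zmax 0.06 [[0.742, 0.157], [0.88, 0.293]] [810.7 224.3] [143.3 140.6] 48.3
```

View pics/crop1.png

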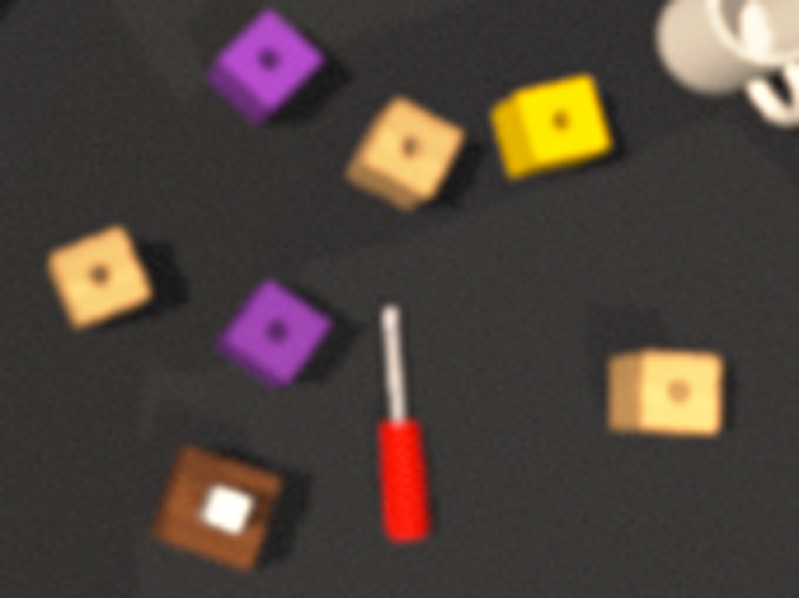

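Both views agree on the heights (blocks 56 mm, grip top 90 mm, stand 50 mm) and on positions to about 2 mm. The crop confirms three beech blocks: b1 (587,67), b2 (674,-128) and b3 (521,-294) mm. The pin is at (441,-9), with its grip turned about 71.5°. I go above the pin.

Emit:
drive_tool:
  targets:
    - [0.75,0.98,0,0,0,0.6]
    - [0.75,0.98,0,0,0,0.6]
    - [0.75,0.98,0,0,0,0.6]
    - [0.75,0.98,0,0,0,0.6]
    - [0.75,0.98,0,0,0,0.6]
  claw: 0.55
  newtons: 25

```text
t: 1.32
eef_pos: [0.3733, -0.44, 0.2268]
ee_rot: [-3.141, 0.0, -2.49]
force: [0.9, 0.4, 0.3]
width: 0.049
```

Emit:
drive_tool:
  targets:
    - [0.25,1,0,0,0,0.6]
    - [0.25,1,0,0,0,0.6]
    - [0.25,1,0,0,0,0.6]
    - [0.25,1,0,0,0,0.6]
    - [0.25,1,0,0,0,0.6]

```text
t: 1.95
eef_pos: [0.4226, -0.24, 0.2268]
ee_rot: [-3.141, 0.0, -2.175]
force: [1.0, -0.6, 0.2]
width: 0.0481
```

Emit:
drive_tool:
  targets:
    - [0.1,1,-0.2,0,0,0.55]
    - [0.1,1,-0.2,0,0,0.55]
    - [0.1,1,-0.2,0,0,0.55]
    - [0.1,1,-0.2,0,0,0.55]
    - [0.1,1,-0.2,0,0,0.55]

```text
t: 2.58
eef_pos: [0.4425, -0.0399, 0.1867]
ee_rot: [-3.141, 0.001, -1.887]
force: [-0.0, -0.7, -0.8]
width: 0.0481
```

Emit:
drive_tool:
  targets:
    - [0,0.8,0,0,0,0]
    - [0,0,0,0,0,0]

```text
t: 2.82
eef_pos: [0.4426, -0.0077, 0.1868]
ee_rot: [-3.141, 0.0, -1.887]
force: [0.4, -0.2, -0.6]
width: 0.0482
```

Emit:
drive_tool:
  targets:
    - [-0.03,-0.02,-0.9,0,0,0]
    - [0,0,-0.9,0,0,0]
    - [0,0,-0.8,0,0,0]
    - [0,0,-0.65,0,0,0]
    - [0,0,0,0,0,0]

```text
t: 3.45
eef_pos: [0.4399, -0.0112, 0.0553]
ee_rot: [3.139, -0.003, -1.89]
force: [-1.0, 0.7, -0.3]
width: 0.0484
```

Emit:
drive_tool:
  targets:
    - [0,0,0,0,0,0]
    - [0,0,0,0,0,0]
    - [0,0,0,0,0,0]
    - [0,0,0,0,0,0]
  claw: 0
  newtons: 25

```text
t: 3.95
eef_pos: [0.4414, -0.01, 0.0572]
ee_rot: [-3.141, 0.001, -1.889]
force: [-2.0, 0.3, 6.7]
width: 0.0197
```

Emit:
drive_tool:
  targets:
    - [0,0,0.3,0,0,0]
    - [0,0,0.7,0,0,0]
    - [0,0,0.9,0,0,0]
    - [0,0,0.8,0,0,0]
    - [0,0,0,0,0,0]

```text
t: 4.58
eef_pos: [0.4428, -0.0096, 0.1676]
ee_rot: [-3.137, 0.003, -1.889]
force: [-1.2, 0.2, -0.7]
width: 0.0202
```

Emit:
drive_tool:
  targets:
    - [0,0,0,0,0,0]
    - [0,0,0,0,0,0]

```text
t: 4.82
eef_pos: [0.4405, -0.0103, 0.1637]
ee_rot: [3.14, -0.001, -1.89]
force: [-0.5, -0.1, -1.0]
width: 0.02
```

Run:
```python
from h import *
s=arm.get_state(); print(s["eef_pos"],s["force"],s["moment"],s["width"])
for n in ["top","scene"]:
    im,d=arm.grab_frame(n); np.savez(n+"1.npz",im=im,d=d)
    P=cloud(n,d); x,y,z=s["eef_pos"]
    q=P[(d>0)&(np.hypot(P[...,0]-x,P[...,1]-y)<.03)&(P[...,2]<z-.004)&(P[...,2]>.09)]
    print(n,len(q),q.mean(0) if len(q) else "")
    c=px(n,[x,y,z-.02]); u,v=map(int,c); print(u,v)
    if n=="scene": cv2.imwrite("pics/pin1.png",cv2.cvtColor(cv2.resize(im[v-50:v+50,u-60:u+60],None,fx=6,fy=6,interpolation=cv2.INTER_CUBIC),cv2.COLOR_RGB2BGR))
```

```text
[ 0.44051371 -0.01031086  0.16374389] [-0.50791267 -0.05925038 -1.00418102] [0.02156743 0.11428589 0.01629813] 0.01995463756092205
top 0 
311 240
scene 49 [ 0.44504032 -0.00677608  0.13313778]
211 130
```

View pics/pin1.png

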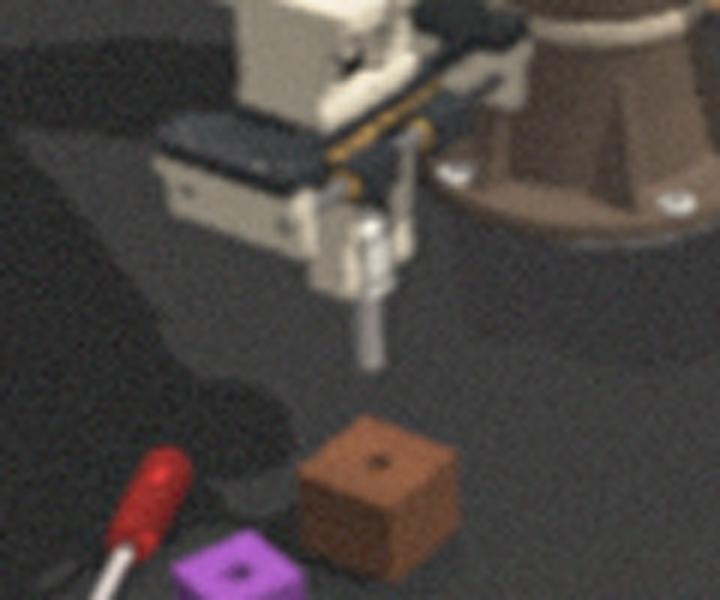

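The pin hangs upright in the jaws, tip at about (370,365) in the crop. I try b1 first and settle above it.

Emit:
drive_tool:
  targets:
    - [0.5,0.26,0,0,0,0]
    - [0.85,0.44,0,0,0,0]
    - [0.95,0.5,0,0,0,0]
    - [0.85,0.44,-0.3,0,0,0]
    - [0.5,0.26,-0.5,0,0,0]

```text
t: 5.55
eef_pos: [0.5889, 0.0668, 0.1316]
ee_rot: [-3.141, -0.0, -1.889]
force: [-0.9, 0.4, -0.2]
width: 0.0197
```

Emit:
drive_tool:
  targets:
    - [0,0,-0.3,0,0,0]
    - [0,0,0,0,0,0]
    - [0,0,0,0,0,0]
    - [0,0,0,0,0,0]

```text
t: 6.05
eef_pos: [0.5873, 0.0658, 0.1216]
ee_rot: [-3.14, 0.001, -1.89]
force: [-0.2, 0.5, -0.7]
width: 0.0198
```

Run:
```python
from h import *
s=arm.get_state(); print(s["eef_pos"],s["force"],s["ee_rot"])
im,d=arm.grab_frame("scene"); x,y,z=s["eef_pos"]
P=cloud("scene",d)
q=P[(d>0)&(np.hypot(P[...,0]-x,P[...,1]-y)<.02)&(P[...,2]<z-.007)&(P[...,2]>.065)]; print(len(q),q.mean(0))
u,v=map(int,px("scene",[x,y,.06]))
cv2.imwrite("pics/b1.png",cv2.cvtColor(cv2.resize(im[v-30:v+30,u-40:u+40],None,fx=9,fy=9,interpolation=cv2.INTER_CUBIC),cv2.COLOR_RGB2BGR))
```

```text
[0.58731363 0.06582835 0.12164997] [-0.19448831  0.52650119 -0.74833901] [-3.14034028e+00  1.02044864e-03 -1.88955475e+00]
45 [0.59218805 0.06887877 0.08988632]
```

View pics/b1.png

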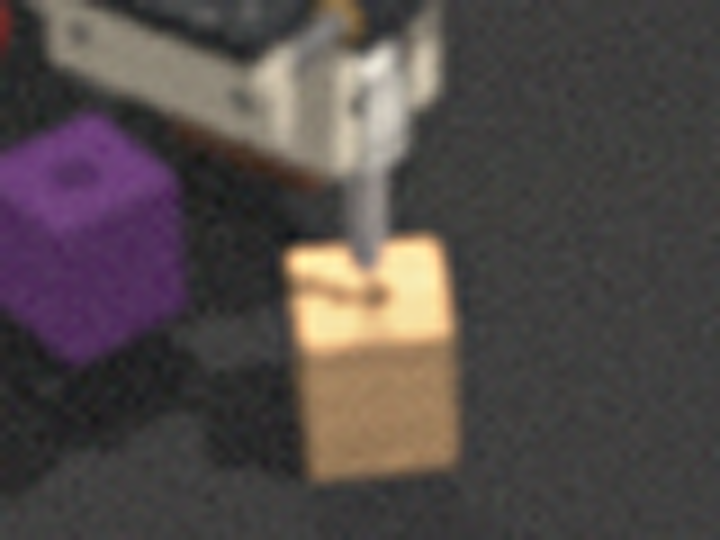

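Emit:
drive_tool:
  targets:
    - [0,0.02,-0.1,0,0,0]
    - [0,0,-0.1,0,0,0]
    - [0,0,-0.06,0,0,0]
    - [0,0,-0.05,0,0,0]
    - [0,0,-0.05,0,0,0]
  newtons: 15

```text
t: 6.72
eef_pos: [0.5872, 0.0667, 0.106]
ee_rot: [3.142, -0.0, -1.889]
force: [-0.6, -0.3, -0.1]
width: 0.0199
```

Emit:
drive_tool:
  targets:
    - [0,0,-0.08,0,0,0]
    - [0,0,-0.08,0,0,0]
    - [0,0,-0.08,0,0,0]
    - [0,0,-0.06,0,0,0]
    - [0,0,0,0,0,0]

```text
t: 7.35
eef_pos: [0.587, 0.0666, 0.0938]
ee_rot: [3.141, -0.0, -1.89]
force: [-0.9, -0.4, -1.5]
width: 0.02
```

Emit:
drive_tool:
  targets:
    - [0,0,-0.04,0,0,0]
    - [0,0,-0.04,0,0,0]
    - [0,0,-0.04,0,0,0]

```text
t: 7.72
eef_pos: [0.5872, 0.0667, 0.0893]
ee_rot: [3.142, 0.0, -1.89]
force: [-1.1, -1.1, -0.9]
width: 0.0197
```

Emit:
drive_tool:
  targets:
    - [0,0,-0.04,0,0,0]
    - [0,0,-0.04,0,0,0]
    - [0,0,-0.04,0,0,0]

```text
t: 8.1
eef_pos: [0.5872, 0.0667, 0.0845]
ee_rot: [-3.142, -0.0, -1.889]
force: [-1.7, -0.3, 0.7]
width: 0.0198
```

Emit:
drive_tool:
  targets:
    - [0,0,-0.08,0,0,0]
    - [0,0,-0.08,0,0,0]
    - [0,0,-0.08,0,0,0]
    - [0,0,-0.08,0,0,0]

```text
t: 8.6
eef_pos: [0.5872, 0.0667, 0.0715]
ee_rot: [3.142, -0.0, -1.889]
force: [-1.7, -0.4, -0.4]
width: 0.0198
```

Emit:
drive_tool:
  targets:
    - [0,0,-0.08,0,0,0]
    - [0,0,-0.05,0,0,0]
    - [0,0,-0.03,0,0,0]
    - [0,0,-0.02,0,0,0]

```text
t: 9.1
eef_pos: [0.5872, 0.0667, 0.0645]
ee_rot: [-3.142, -0.0, -1.889]
force: [-1.7, -0.4, 1.0]
width: 0.0198
```

Emit:
drive_tool:
  targets:
    - [0,0,-0.02,0,0,0]
    - [0,0,-0.02,0,0,0]
    - [0,0,0,0,0,0]

```text
t: 9.48
eef_pos: [0.5871, 0.0666, 0.0633]
ee_rot: [-3.142, -0.0, -1.889]
force: [-3.6, -1.4, 4.7]
width: 0.0197
```

Emit:
drive_tool:
  targets:
    - [0,0,0,0,0,0]
    - [0,0,0,0,0,0]
    - [0,0,0,0,0,0]
  claw: 0.5

```text
t: 9.85
eef_pos: [0.5874, 0.0669, 0.0629]
ee_rot: [-3.141, 0.0, -1.889]
force: [-0.2, 0.3, 1.3]
width: 0.042
```

Emit:
drive_tool:
  targets:
    - [0,0,0.4,0,0,0]
    - [0,0,0.8,0,0,0]
    - [0,0,0.9,0,0,0]
    - [0,0,0.9,0,0,0]
    - [0,0,0.4,0,0,0]

```text
t: 10.48
eef_pos: [0.5883, 0.067, 0.2025]
ee_rot: [-3.138, 0.003, -1.889]
force: [-0.0, -0.6, -0.4]
width: 0.0439
```

Run:
```python
from h import *
im,d=arm.grab_frame("scene"); P=cloud("scene",d)
q=P[(d>0)&(np.hypot(P[...,0]-.587,P[...,1]-.067)<.02)&(P[...,2]>.06)&(P[...,2]<.13)]
print(len(q),np.sort(q[:,2])[-12:].round(4)); t=q[q[:,2]>.09];print(t.mean(0))
u,v=map(int,px("scene",[.587,.067,.06]))
cv2.imwrite("pics/b1home.png",cv2.cvtColor(cv2.resize(im[v-30:v+30,u-40:u+40],None,fx=9,fy=9,interpolation=cv2.INTER_CUBIC),cv2.COLOR_RGB2BGR))
```

```text
120 [0.0954 0.0954 0.0954 0.0955 0.0956 0.0957 0.0958 0.0963 0.0964 0.097
 0.0971 0.0973]
[0.59005673 0.06902997 0.09426288]
```

View pics/b1home.png

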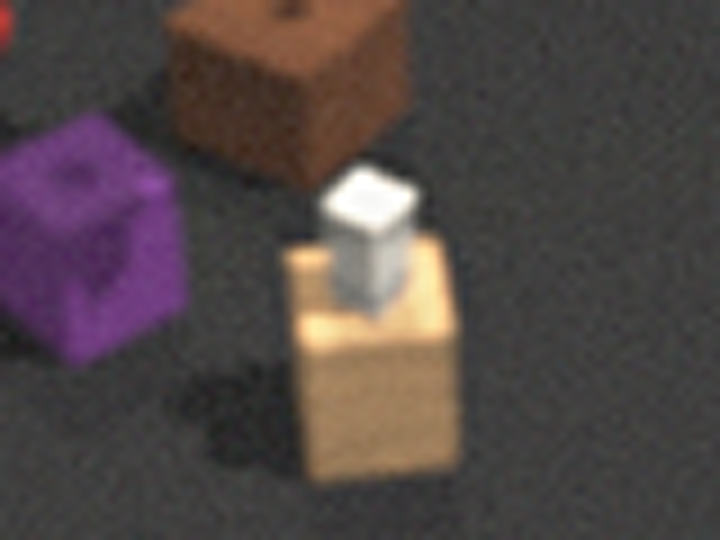

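The pin is home: grip top at 96 mm, i.e. shoulder on the 56 mm block top, upright in b1, with only about 5 N felt. b1 stays. Next is b2.

Emit:
drive_tool:
  targets:
    - [0.43,-0.98,0,0,0,-0.28]
    - [0.43,-0.98,0,0,0,-0.28]
    - [0.43,-0.98,0,0,0,-0.28]
    - [0.43,-0.98,0,0,0,-0.28]
    - [0.43,-0.98,0,0,0,-0.28]
  claw: 0.74
  newtons: 25

```text
t: 11.15
eef_pos: [0.6733, -0.1305, 0.1981]
ee_rot: [3.14, -0.0, -2.037]
force: [0.4, 0.1, 0.3]
width: 0.0651
```

Emit:
drive_tool:
  targets:
    - [0,0,-0.6,0,0,0]
    - [0,0,-0.9,0,0,0]
    - [0,0,-0.6,0,0,0]
    - [0,0,0,0,0,0]
    - [0,0,0,0,0,0]

```text
t: 11.78
eef_pos: [0.6737, -0.1293, 0.1157]
ee_rot: [-3.141, -0.0, -2.036]
force: [-0.2, -0.7, 0.6]
width: 0.0651
```

Emit:
drive_tool:
  targets:
    - [0,0.02,-0.6,0,0,0]
    - [0,0,-0.7,0,0,0]
    - [0,0,-0.6,0,0,0]
    - [0,0,-0.35,0,0,0]
    - [0,0,0,0,0,0]

```text
t: 12.4
eef_pos: [0.6732, -0.1285, 0.0249]
ee_rot: [3.141, -0.0, -2.036]
force: [-0.5, 0.6, 0.4]
width: 0.0651
```

Emit:
drive_tool:
  targets:
    - [0,0,0,0,0,0]
    - [0,0,0,0,0,0]
    - [0,0,0,0,0,0]
    - [0,0,0,0,0,0]
  claw: 0
  newtons: 25

```text
t: 12.9
eef_pos: [0.6739, -0.1285, 0.0261]
ee_rot: [-3.14, 0.001, -2.036]
force: [-1.6, 0.7, 7.2]
width: 0.0457
```

Emit:
drive_tool:
  targets:
    - [0,0,0.35,0,0,0]
    - [0,0,0.9,0,0,0]
    - [0,0,1,0,0,0]
    - [0,0,1,0,0,0]
    - [-0.2,0.5,0.9,0,0,0]

```text
t: 13.52
eef_pos: [0.6649, -0.1092, 0.1926]
ee_rot: [3.142, -0.0, -2.038]
force: [0.3, 0.5, -2.1]
width: 0.0459
```

Emit:
drive_tool:
  targets:
    - [-0.28,0.97,0.2,0,0,0]
    - [-0.28,0.97,0,0,0,0]
    - [-0.28,0.97,0,0,0,0]
    - [-0.28,0.97,0,0,0,0]
    - [-0.28,0.97,0,0,0,0]

```text
t: 14.15
eef_pos: [0.6083, 0.0866, 0.1993]
ee_rot: [3.141, -0.0, -2.036]
force: [0.7, 0.5, -1.9]
width: 0.046
```

Emit:
drive_tool:
  targets:
    - [-0.28,0.97,0,0,0,0]
    - [-0.28,0.97,0,0,0,0]
    - [-0.28,0.97,0,0,0,0]
    - [-0.28,0.97,0,0,0,0]
    - [-0.28,0.97,0,0,0,0]

```text
t: 14.78
eef_pos: [0.5523, 0.2805, 0.1993]
ee_rot: [3.141, -0.0, -2.036]
force: [0.4, 0.4, -2.4]
width: 0.0461
```

Emit:
drive_tool:
  targets:
    - [-0.28,0.97,0,0,0,0]
    - [-0.1,0.5,0,0,0,0]
    - [0,0,0,0,0,0]
    - [0,0,0,0,0,0]

```text
t: 15.28
eef_pos: [0.538, 0.3376, 0.199]
ee_rot: [3.141, -0.001, -2.036]
force: [-0.6, -0.4, -2.5]
width: 0.0459
```

Run:
```python
from h import *
for n in ["top","scene"]:
    z=np.load(n+"0.npz"); P=cloud(n,z["d"])
    for c in [(.54,.34),(.42,.34)]:
        m=(z["d"]>0)&(np.hypot(P[...,0]-c[0],P[...,1]-c[1])<.03); print(n,c,np.median(P[m][:,2]))
```

```text
top (0.54, 0.34) 0.0038722479238638696
top (0.42, 0.34) 0.004015613754312808
scene (0.54, 0.34) 0.003267095395674602
scene (0.42, 0.34) 0.003109196831917793
```

Emit:
drive_tool:
  targets:
    - [0,0,-0.5,0,0,0]
    - [0,0,-1,0,0,0]
    - [0,0,-1,0,0,0]
    - [0,0,-0.9,0,0,0]
    - [0,0,-0.55,0,0,0]

```text
t: 15.9
eef_pos: [0.5378, 0.3363, 0.0391]
ee_rot: [3.141, -0.002, -2.038]
force: [-0.4, -0.5, -1.7]
width: 0.046
```

Emit:
drive_tool:
  targets:
    - [0,0,-0.15,0,0,0]
    - [0,0,-0.05,0,0,0]
    - [0,0,0,0,0,0]
    - [0,0,0,0,0,0]

```text
t: 16.4
eef_pos: [0.5385, 0.3387, 0.034]
ee_rot: [-3.141, 0.002, -2.036]
force: [-0.4, -0.0, -1.9]
width: 0.0459
```

Emit:
drive_tool:
  targets:
    - [0,0,-0.04,0,0,0]
    - [0,0,-0.04,0,0,0]
    - [0,0,-0.02,0,0,0]
    - [0,0,0,0,0,0]

```text
t: 16.9
eef_pos: [0.538, 0.3385, 0.03]
ee_rot: [-3.141, 0.0, -2.036]
force: [-3.4, -0.9, 6.0]
width: 0.0457
```

Emit:
drive_tool:
  targets:
    - [0,0,0,0,0,0]
    - [0,0,0,0,0,0]
    - [0,0,0,0,0,0]
  claw: 0.68

```text
t: 17.27
eef_pos: [0.5381, 0.3383, 0.0289]
ee_rot: [-3.142, -0.0, -2.036]
force: [0.0, 0.5, -0.4]
width: 0.0595
```

Emit:
drive_tool:
  targets:
    - [0,0,0.4,0,0,0]
    - [0,0,0.9,0,0,0]
    - [0,0,1,0,0,0]
    - [0,0,1,0,0,0]
    - [0,0,1,0,0,0]

```text
t: 17.9
eef_pos: [0.538, 0.3382, 0.2037]
ee_rot: [-3.141, 0.001, -2.036]
force: [0.4, -0.2, -0.5]
width: 0.0594
```

Emit:
drive_tool:
  targets:
    - [-0.03,-0.99,0,0,0,0.25]
    - [-0.03,-0.99,0,0,0,0.25]
    - [-0.03,-0.99,0,0,0,0.25]
    - [-0.03,-0.99,0,0,0,0.25]
    - [-0.03,-0.99,0,0,0,0.25]
  claw: 0.74

```text
t: 18.52
eef_pos: [0.532, 0.1391, 0.2023]
ee_rot: [-3.141, 0.001, -1.904]
force: [0.1, 0.5, -0.8]
width: 0.065
```

Emit:
drive_tool:
  targets:
    - [-0.03,-0.99,0,0,0,0.25]
    - [-0.03,-0.99,0,0,0,0.25]
    - [-0.03,-0.99,0,0,0,0.25]
    - [-0.03,-0.99,0,0,0,0.25]
    - [-0.03,-0.99,0,0,0,0.25]

```text
t: 19.15
eef_pos: [0.526, -0.059, 0.2023]
ee_rot: [-3.14, 0.001, -1.773]
force: [0.1, -0.1, 1.0]
width: 0.0648
```

Emit:
drive_tool:
  targets:
    - [-0.03,-0.99,0,0,0,0.25]
    - [-0.03,-0.99,0,0,0,0.25]
    - [-0.03,-0.99,0,0,0,0.25]
    - [-0.02,-0.99,0,0,0,0.25]
    - [-0.02,-0.99,0,0,0,0.25]

```text
t: 19.77
eef_pos: [0.5208, -0.2571, 0.2024]
ee_rot: [-3.14, -0.0, -1.642]
force: [0.5, -0.2, -0.6]
width: 0.0648
```

Emit:
drive_tool:
  targets:
    - [0,-0.95,0,0,0,0]
    - [0,0,-0.5,0,0,0]
    - [0,0,-0.9,0,0,0]
    - [0,0,-0.6,0,0,0]
    - [0,0,0,0,0,0]

```text
t: 20.4
eef_pos: [0.5197, -0.2935, 0.1202]
ee_rot: [3.139, 0.0, -1.644]
force: [0.7, 0.4, 0.1]
width: 0.0648
```

Run:
```python
from h import *
s=arm.get_state();print(s["eef_pos"],np.degrees(s["ee_rot"]),s["width"])
```

```text
[ 0.51971128 -0.2935032   0.12018562] [ 1.79835903e+02  2.74199940e-02 -9.41748151e+01] 0.06478977098544438
```

Emit:
drive_tool:
  targets:
    - [0.03,-0.02,-0.6,0,0,0]
    - [0,0,-0.8,0,0,0]
    - [0,0,-0.6,0,0,0]
    - [0,0,-0.35,0,0,0]
    - [0,0,0,0,0,0]

```text
t: 21.02
eef_pos: [0.5222, -0.2945, 0.0273]
ee_rot: [3.141, -0.0, -1.643]
force: [-0.5, -0.4, -0.0]
width: 0.0651
```

Emit:
drive_tool:
  targets:
    - [0,0,0,0,0,0]
    - [0,0,0,0,0,0]
    - [0,0,0,0,0,0]
    - [0,0,0,0,0,0]
  claw: 0
  newtons: 25

```text
t: 21.52
eef_pos: [0.5218, -0.2945, 0.0278]
ee_rot: [-3.142, -0.0, -1.643]
force: [-3.2, 1.8, 6.8]
width: 0.0462
```

Emit:
drive_tool:
  targets:
    - [0,0,0.35,0,0,0]
    - [0,0,0.9,0,0,0]
    - [0,0,1,0,0,0]
    - [0,0,1,0,0,0]
    - [-0.05,0.6,1,0,0,0]

```text
t: 22.15
eef_pos: [0.5199, -0.271, 0.1988]
ee_rot: [-3.141, -0.0, -1.645]
force: [0.4, 0.9, -2.5]
width: 0.0456
```

Emit:
drive_tool:
  targets:
    - [-0.16,0.99,0,0,0,0]
    - [-0.16,0.99,0,0,0,0]
    - [-0.16,0.99,0,0,0,0]
    - [-0.16,0.99,0,0,0,0]
    - [-0.16,0.99,0,0,0,0]

```text
t: 22.78
eef_pos: [0.4876, -0.0712, 0.1977]
ee_rot: [-3.141, 0.001, -1.644]
force: [0.5, 0.5, -1.8]
width: 0.0458
```

Emit:
drive_tool:
  targets:
    - [-0.16,0.99,0,0,0,0]
    - [-0.16,0.99,0,0,0,0]
    - [-0.16,0.99,0,0,0,0]
    - [-0.16,0.99,0,0,0,0]
    - [-0.16,0.99,0,0,0,0]

```text
t: 23.4
eef_pos: [0.4556, 0.1268, 0.1978]
ee_rot: [-3.141, 0.001, -1.643]
force: [1.2, -0.4, -2.5]
width: 0.0458
```

Emit:
drive_tool:
  targets:
    - [-0.18,0.99,0,0,0,0]
    - [-0.18,0.99,0,0,0,0]
    - [-0.18,0.99,0,0,0,0]
    - [-0.18,0.99,0,0,0,0]
    - [-0.18,0.99,0,0,0,0]

```text
t: 24.02
eef_pos: [0.4195, 0.3248, 0.1978]
ee_rot: [-3.141, 0.001, -1.643]
force: [0.6, -0.5, -3.2]
width: 0.0461
```

Emit:
drive_tool:
  targets:
    - [0,0.4,0,0,0,0]
    - [0,0,0,0,0,0]
    - [0,0,0,0,0,0]

```text
t: 24.4
eef_pos: [0.42, 0.3387, 0.197]
ee_rot: [3.141, -0.0, -1.644]
force: [0.1, -0.4, -3.3]
width: 0.0457
```

Emit:
drive_tool:
  targets:
    - [0,0,-0.5,0,0,0]
    - [0,0,-1,0,0,0]
    - [0,0,-1,0,0,0]
    - [0,0,-0.9,0,0,0]
    - [0,0,-0.5,0,0,0]

```text
t: 25.02
eef_pos: [0.4198, 0.3376, 0.0395]
ee_rot: [3.141, -0.002, -1.645]
force: [-0.8, 0.7, -2.8]
width: 0.046
```

Emit:
drive_tool:
  targets:
    - [0,0,-0.12,0,0,0]
    - [0,0,-0.04,0,0,0]
    - [0,0,-0.04,0,0,0]
    - [0,0,0,0,0,0]

```text
t: 25.52
eef_pos: [0.4203, 0.3398, 0.0337]
ee_rot: [-3.141, 0.001, -1.643]
force: [0.8, -0.2, -2.2]
width: 0.0457
```

Emit:
drive_tool:
  targets:
    - [0,0,-0.03,0,0,0]
    - [0,0,-0.02,0,0,0]
    - [0,0,0,0,0,0]
    - [0,0,0,0,0,0]

```text
t: 26.02
eef_pos: [0.4201, 0.3398, 0.0318]
ee_rot: [-3.141, 0.001, -1.643]
force: [-3.0, -1.4, 5.5]
width: 0.0461
```

Emit:
drive_tool:
  targets:
    - [0,0,0,0,0,0]
    - [0,0,0,0,0,0]
    - [0,0,0,0,0,0]
  claw: 0.68

```text
t: 26.4
eef_pos: [0.42, 0.3395, 0.031]
ee_rot: [-3.142, 0.0, -1.643]
force: [-0.2, 0.4, -0.2]
width: 0.0591
```

Emit:
drive_tool:
  targets:
    - [0,0,0.4,0,0,0]
    - [0,0,0.9,0,0,0]
    - [0,0,1,0,0,0]
    - [0,0,1,0,0,0]
    - [0,0,0.7,0,0,0]

```text
t: 27.02
eef_pos: [0.4204, 0.3399, 0.1943]
ee_rot: [-3.14, 0.003, -1.643]
force: [-0.1, -0.3, -0.5]
width: 0.0594
```

Emit:
drive_tool:
  targets:
    - [0.1,-0.99,0,0,0,0]
    - [0.1,-0.99,0,0,0,0]
    - [0.1,-0.99,0,0,0,0]
    - [0.1,-0.99,0,0,0,0]
    - [0,0,0,0,0,0]

```text
t: 27.65
eef_pos: [0.4359, 0.179, 0.1922]
ee_rot: [-3.141, 0.001, -1.646]
force: [0.7, 0.5, 0.2]
width: 0.0596
```

Run:
```python
from h import *
obj={"b1":(.5866,.0665),"b2":(.538,.338),"b3":(.42,.34)}
for n in ["scene","top"]:
    im,d=arm.grab_frame(n); P=cloud(n,d); ok=d>0
    for k,(x,y) in obj.items():
        near=ok&(np.hypot(P[...,0]-x,P[...,1]-y)<.045)&(P[...,2]>.045)
        t=P[near&(P[...,2]<.07)]; R=cv2.minAreaRect((t[:,:2]*1000).astype(np.float32))
        print(n,k,"z",np.median(t[:,2]).round(4),np.percentile(t[:,2],[10,90]).round(4),np.round(R[0],1),np.round(R[1],1))
    g=P[ok&(np.hypot(P[...,0]-.587,P[...,1]-.067)<.025)&(P[...,2]>.088)&(P[...,2]<.12)]
    if len(g): R=cv2.minAreaRect((g[:,:2]*1000).astype(np.float32)); print("grip",np.median(g[:,2]).round(4),g.mean(0).round(4),np.round(R[0],1),np.round(R[1],1))
    cv2.imwrite(f"pics/{n}9.png",cv2.cvtColor(cv2.resize(im,(800,600)),cv2.COLOR_RGB2BGR))
```

```text
scene b1 z 0.055 [0.0494 0.0625] [587.6  68.2] [48.6 45.9]
scene b2 z 0.0585 [0.0491 0.0605] [538.6 338.8] [47.9 49.1]
scene b3 z 0.0585 [0.0507 0.0608] [421.5 340.8] [45.7 52.5]
grip 0.0946 [0.5905 0.0685 0.0937] [588.7  68.2] [22.4 21.1]
top b1 z 0.0558 [0.0527 0.0588] [586.7  66.8] [46.3 46.2]
top b2 z 0.0597 [0.0563 0.0627] [538.5 337.5] [47.3 45.5]
top b3 z 0.0603 [0.0568 0.0627] [421.7 339. ] [48.1 43.1]
grip 0.0959 [0.5871 0.0672 0.0955] [587.3  67.2] [19.7 19.6]
```

View pics/scene9.png

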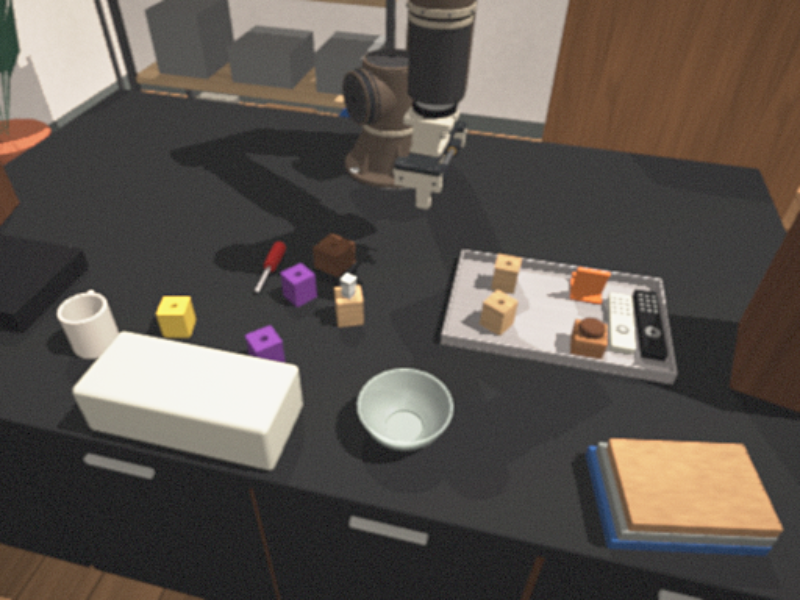

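The picture shows the pin standing in b1 at (348,300), two beech blocks upright in the clear half of the tray at (507,272) and (499,312), and everything else where it was. The gripper is clear of everything, so I hand in.

```bash
python3 -c "
from station import arm
print(arm.job_done())"
```

```text
the job is handed in; nothing more can be done
None
```

The gauge pin is standing fully home in one beech block, the other two are upright on the tray floor, and the job is handed in at about 28 s. No verdict was reported.

- **Finding the block:** I drew the pin from its stand and tried it in the beech block at (587, 67) mm. It went straight down past the 17 mm stop depth to its shoulder, with at most about 5 N read on the tool. That settled it on the first try, so I did not try the pin in the other two.
- **Moving the others:** I moved the other two to the clear half of the tray, at about (538, 338) and (421, 340) mm.
- **Last checks:**
  - **Pin:** the grip top is at about 95–96 mm (96 expected when home). The grip is within about 1.1 mm of the block's centre in both views.
  - **Pin block:** it has moved 1 mm at most from where it started.
  - **Tray blocks:** their tops are at about 59–60 mm, which matches standing on the 4 mm floor.
  - **Everything else:** the remotes, phone stand, box, bowl, mug and screwdriver looked unmoved in the picture. I did not measure them again.
- **Disagreement:** no check failed. The two cameras differed by 1–3 mm throughout, roughly their calibration error.

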